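Stow the lock parts and shut the kit drawer

ROBOT

A 6-joint arm with a two-finger parallel gripper is mounted at the origin on the work surface. World frame = base frame: x ahead of the robot, y to its left, z up, the work surface at z = 0. Lengths are in mm, angles in rad, forces in N, time in s.
With the tool pointing down it reaches from about 250 to 775 mm from the base axis. Payload 4 kg.
Tool frame: the origin (TCP) lies midway between the tips of the shut fingers; the grasp point (between the pads) lies 19 mm behind it; z points along the fingers, y is the direction in which the jaws open and shut (so a half turn about z gives the same grasp; the last joint's range is limited). The gripper opens to 85 mm and grips with 20 to 120 N. Pads are 22 mm wide; open, the fingers measure 114 mm over their backs; the gripper's body (76 mm by 85 mm) begins 54 mm behind the grasp point. The pads swing forward as they close: fully open they stand 13 mm farther back than shut.
Start: joints at [1.046, 0.087, 1.371, -0, 1.684, -0.103], TCP at [225.182, 501.807, 231.341] pointing down, gripper open.
Joint ranges: [-3.1, 3.1], [-0.76, 2.03], [0.27, 2.55], [-1.08, 4.22], [0.17, 2.65], [-2.57, 2.57]. Speed limits (rad/s): [2.79, 2.79, 3.14, 3.14, 3.14, 3.14].

INTERFACE

Orientations are given as a rotation vector (axis times angle).
In Python, from plant import env, snapshot, camera_model, search_frame, silhouettes gives the robot as it stands. The module is installed in compiled form; this text tells all that it offers.
- The arm moves only by the tool servo_tool, never from a script. Its argument "commands" is one flat list of numbers, 7 for each row, row after row: the shift along the tool's x, y, z in cm, then the turn, a rotation vector about the tool's x, y, z in degrees, then the closure in counts, from 0 (fully open) to 255 (shut). In form: [x, y, z, ax, ay, az, jaw, x, y, z, ax, ay, az, jaw, ...]. A call has 1 to 12 rows; each row is the pose to reach, as a shift and turn from the pose commanded when the call began, along the tool's axes at that moment; what a row does not reach only later rows make up. A row lasts 1/8 s, in which the tool goes at most 62.5 mm and 10.7 degrees, less where a joint would pass 70% of its speed; a pose out of reach is approached as far as the arm can. A call with a gripper value outside its range is refused whole. The fingers move at their own pace and stop on an object; "grip_force" is the grip in N (left out, the last holds). Time passes only in rows, so rows that repeat a pose let the fingers close. It gives the time, the measured TCP pose, the force and the opening at its end, in the units of the state.
- env.state(): the state, without advancing time (a new reading comes with each control period).
- snapshot(name): name is "scene" or "top" or "wrist"; returns (picture, depth): 384x512x3 uint8, red, green, blue; 384x512 float32, mm along the optical axis (not along the pixel's ray), 0 where there is no reading.
- camera_model(name): a dict with "vfov" (degrees; the focal length in pixels is half the picture's height over the tangent of half this angle, whatever the lens; pixels are square), "cx", "cy" (the principal point, pixels), "extrinsics" (4x4, takes a point from world to camera coordinates). Camera axes: x right, y up, looking along -z (the intrinsics and any distortion apply to the point x, -y, -z); pixel columns grow to the right and rows downward; lengths in mm; the calibration is good to about 2 mm. A picture is of the moment at which its call begins: read the wrist's pose just before it. camera_model takes no time and is no camera call; for the wrist camera it gives the pose at the moment of the call.
- env.finish_job(): hands the job in, once; it reports no verdict.
Trained networks look in the newest picture that a camera, given by its name, has taken for a name from the list of things; names that differ only in an ending like _2 or _b are one class to them, and where a whole thing is asked for, a point or a joint stands for the part that bears it (a point fixed in the world has none). Each returns a list of dicts, best first, with "conf" (0 to 1); they miss things now and then, are a little off and sometimes report something else, mostly with a low value. They report only what shows in the picture. A call takes as long as a camera call. They do not tell look-alikes from the thing itself.
- search_frame(camera, label): "position" ([x, y, z] in mm, in the coordinates of the camera as it stood for that picture, good to about 4 mm: the middle of the surface that is visible of it).
- silhouettes(camera, label): "region" (384x512 bool, what is visible of it).
The state is a dict: "time": time; "q": joint angles; "qd": joint speeds; "effort": joint torques, N m; "ee_pos": TCP position; "tool_rot": TCP orientation; "force": force on the tool from outside, world axes, zero at the start; "wrist_torque": the same for the moment, N m; "width": finger opening in mm.
Only numpy, scipy, OpenCV 4.12 (cv2) and the standard library are available. Lean on these libraries where they do the work, as an engineer would, in place of code of your own. Each camera call takes 0.05 s, during which the arm holds its last target. There are 200 camera calls.

TASK

Draw the half-open kit drawer right out to its stop, then put every lock part lying loose on the desk (clasp, handle grip, feeler block, cylinders, door knob, whichever are there) back in the drawer, right way up on its own black shadow, the long ones lying along theirs. When all are stowed, push the drawer gently, without slamming it, past its detent until it is seated fully home; do not disturb the corner guard, the oil bottle or the padlock.

Things in the scene. Friction and masses are not known exactly. Their poses are not given: they have to be found in the camera images.
- drawer (a joint): How far the shallow drawer is pushed into the chest, m: 0 drawn right out at its stop, 0.19 fully home. In is +x of the chest. It stays where left; 2 to 3 N moves it. A spring detent works over the last 17 mm: it resists with up to about 8 N until the crest at 0.182, past which it snaps the drawer home and holds it.
- chest_edge (a point): Middle of the front edge of the chest's top, 84 mm above the desk. The low wooden drawer chest is fixed on the desk, 220 deep (x) x 330 wide (y) mm; +x points away from the drawer's front, z up; turned up to 0.08 rad from the robot's x axis. Its opening clears 60 mm above the drawer's floor. The back row of bays comes out from under its top only when the drawer is drawn right out.
- drawer_floor (a point): Middle of the drawer's floor (z 0.012), at the rib between front row (round shadows) and back row (long ones). Six open bays, 90 mm wide (y), the front ones 84 and the back ones 52 deep (x); the ribs between them and the drawer's side and back walls are only 12 mm high. Front panel 86 to 98 mm towards -x from here, 304 wide, top at z 0.070. Moves with the drawer.
- pull (a point): Centre of the drawer's steel bar handle: a bar 12 x 12 mm in section and 96 long across the drawer (y), 42 mm out from the face of the front panel (36 mm clear gap behind the bar, 76 mm clear between its two end posts at y = +-0.043), 56 mm above the desk. Its axes are the chest's axes; it can be pinched from above with the fingers before and behind the bar.
- clasp: Rusted iron trunk clasp lying flat: plate 62 x 36 x 5 mm (ends 22 wide) with a raised block 42 (x) x 22 (y) mm on it, 30 high over all, about 0.18 kg. Origin at the centre of its underside, x along its length, z up.
- handle_grip: Black plastic handle grip, a ribbed rounded bar 76 (x) x 28 (y) x 28 (z) mm, about 0.07 kg. Origin at the centre of its underside, x along its length, z up.
- feeler_block: Nickel stepped feeler block 56 (x) x 28 (y) mm; three steps 24, 28 and 32 mm high, the middle and high ones towards -x; about 0.25 kg. Origin at the centre of its underside, z up.
- tall_cylinder: Tall narrow brass lock cylinder standing on end: 30 mm diameter, 44 high, with a foot flange of 36 mm diameter and 5 high; about 0.16 kg. Origin at the centre of its underside, z up.
- short_cylinder: Short wide brass lock cylinder standing on end: 42 mm diameter, 30 high, about 0.20 kg. Origin at the centre of its underside, z up.
- door_knob: Satin metal door knob standing on its round rose: rose 54 mm diameter and 6 high, neck 24 mm, knob 46 mm diameter between 26 and 38 mm height, 46 high over all; about 0.20 kg. Origin at the centre of its underside, z up.
- corner_guard: Chrome corner guard, 44 mm, lying on top of the chest. Bystander: leave alone. Origin at the centre of its underside.
- oil_bottle: White oil bottle, 48 mm diameter, 120 high, on the desk at the far right. Bystander: leave alone. Origin at the centre of its underside.
- padlock: Brass padlock standing up, 50 x 24 x 75 mm, on the desk at the far left. Bystander: leave alone. Origin at the centre of its underside.
- bay_clasp (a point): Point on the drawer's floor at the centre of the clasp's cross-shaped shadow; back row, left (+y); the clasp's length goes along y. z axis up, x axis along the drawer's slide towards the chest, y axis across the drawer
- bay_handle_grip (a point): Point on the drawer's floor at the centre of the handle grip's long bar shadow; back row, middle; the grip's length goes along y. z axis up, x axis along the drawer's slide towards the chest, y axis across the drawer
- bay_feeler_block (a point): Point on the drawer's floor at the centre of the feeler block's shorter bar shadow; back row, right (-y); the block's length goes along y. z axis up, x axis along the drawer's slide towards the chest, y axis across the drawer
- bay_tall_cylinder (a point): Point on the drawer's floor at the centre of the tall cylinder's small round (40 mm) shadow; front row, left (+y). z axis up, x axis along the drawer's slide towards the chest, y axis across the drawer
- bay_short_cylinder (a point): Point on the drawer's floor at the centre of the short cylinder's middling round (46 mm) shadow; front row, right (-y). z axis up, x axis along the drawer's slide towards the chest, y axis across the drawer
- bay_door_knob (a point): Point on the drawer's floor at the centre of the door knob's large round (58 mm) shadow; front row, middle. z axis up, x axis along the drawer's slide towards the chest, y axis across the drawer
Things that resemble listed ones, but are neither listed nor needed, are in the scene too. Leave any purple or turquoise look-alike of the tall_cylinder alone. What is shaped like the door_knob but turquoise is not meant.

How it is judged:
By the outcome, as a careful person would: the job done as asked, in the order asked, and still so for the second after the job is handed in, with the robot touching nothing.
Of clasp, handle_grip, feeler_block, tall_cylinder, short_cylinder, door_knob only 4 to 6 are there at a start; the rules pass over those that are not, and their reading is None.
At some moment in a run one of clasp, handle_grip, feeler_block may be knocked a few centimetres aside while the robot is not near it.
It also fails if it takes over 210 s, if anything falls off the work surface, if the arm or the gripper's body presses on something with over 40 N, if the wrist force passes 120 N, or if a joint passes its speed limit or range.

## Working session

There is one attempt and no reset: what is moved stays moved. The work goes in short steps, Python scripts to look and compute and a tool call to move; the robot and the scene stay as the last step left them, time stands still between calls to the robot, and variables do not carry over. Pictures are saved under pics/ and viewed, about 12 in all and at most 16, crops included, and the job is handed in when it is done.

Besides the shell and the picture viewer there is one more tool, called after "Emit:" as a command line: name --argument value ..., lists and objects as JSON in quotes. servo_tool: Moves the arm, as the interface text tells. Its arguments: {"type":"object","properties":{"commands":{"type":"array","items":{"type":"number"}},"grip_force":{"type":"number"}},"required":["commands"]}

```bash
mkdir -p pics; cat > h.py <<'E'
import numpy as np, cv2
from scipy.spatial.transform import Rotation as R
from plant import env, snapshot, camera_model, search_frame, silhouettes
def shot(cam,name=None):
    m=camera_model(cam); p,d=snapshot(cam)
    if name: cv2.imwrite('pics/'+name+'.png',p[:,:,::-1])
    return m,p,d
def foc(m): return 192/np.tan(np.radians(m['vfov'])/2)
def toworld(m,pc):
    E=np.array(m['extrinsics']); pc=np.atleast_2d(pc)
    return (pc-E[:3,3])@E[:3,:3]
def cloud(m,d):
    f=foc(m); v,u=np.mgrid[:384,:512]
    pc=np.stack([(u-m['cx'])/f*d,-(v-m['cy'])/f*d,-d],-1).reshape(-1,3)
    return toworld(m,pc).reshape(384,512,3)
def proj(m,pw):
    E=np.array(m['extrinsics']); pc=np.atleast_2d(pw)@E[:3,:3].T+E[:3,3]; f=foc(m)
    return np.stack([m['cx']+f*pc[:,0]/-pc[:,2], m['cy']-f*pc[:,1]/-pc[:,2]],-1)
def ray(m,uv,z):
    f=foc(m); E=np.array(m['extrinsics']); c=-E[:3,:3].T@E[:3,3]
    uv=np.atleast_2d(uv).astype(float)
    d=np.stack([(uv[:,0]-m['cx'])/f,-(uv[:,1]-m['cy'])/f,-np.ones(len(uv))],-1)@E[:3,:3]
    return c+d*((z-c[2])/d[:,2])[:,None]
def st():
    s=env.state(); return s
E
python3 - <<'E'
from h import *
s=st(); print({k:np.round(v,3) for k,v in s.items()})
for c in ['scene','top','wrist']:
    m,p,d=shot(c,c+'0'); print(c,{k:(np.round(v,3).tolist()) for k,v in m.items()}, np.median(d), (d==0).mean())
E
```

```text
{'time': np.float64(0.0), 'q': array([ 1.046,  0.088,  1.372, -0.   ,  1.684, -0.103]), 'qd': array([-0.001,  0.001, -0.001, -0.001, -0.   ,  0.001]), 'effort': array([-1.0000e-03, -3.5188e+01, -3.1326e+01, -0.0000e+00,  1.1000e-02,
        0.0000e+00]), 'ee_pos': array([224.937, 501.346, 230.11 ]), 'tool_rot': array([-6.580e-01, -3.071e+00,  3.000e-03]), 'force': array([-0.239,  0.469, -0.633]), 'wrist_torque': array([-0.007,  0.04 ,  0.068]), 'width': np.float64(85.214)}
scene {'vfov': 43.729, 'cx': 257.536, 'cy': 193.574, 'extrinsics': [[-0.779, 0.626, -0.009, 446.559], [-0.363, -0.44, 0.821, 148.669], [0.51, 0.644, 0.57, -1624.003], [0.0, 0.0, 0.0, 1.0]]} 1472.3442 0.004216512044270833
top {'vfov': 50.865, 'cx': 253.395, 'cy': 184.186, 'extrinsics': [[0.008, -1.0, -0.01, 16.443], [0.987, 0.006, 0.161, -578.122], [-0.161, -0.011, 0.987, -1033.199], [0.0, 0.0, 0.0, 1.0]]} 1112.3723 0.004094441731770833
wrist {'vfov': 63.893, 'cx': 256.058, 'cy': 194.998, 'extrinsics': [[0.409, 0.913, -0.002, -548.588], [-0.879, 0.394, -0.268, 34.733], [-0.244, 0.111, 0.963, -377.625], [0.0, 0.0, 0.0, 1.0]]} 359.18628 0.0038909912109375
```

View pics/top0.png

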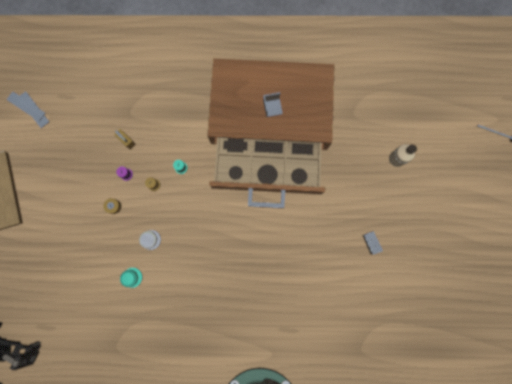

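View pics/scene0.png

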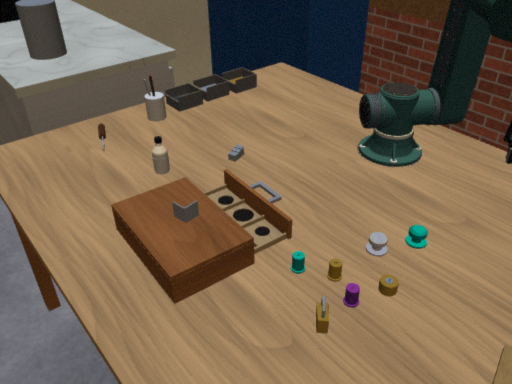

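```bash
python3 - <<'E'
from h import *
for c in ['top','scene']:
    m,p,d=shot(c); W=cloud(m,d)
    for n in ['clasp','handle_grip','feeler_block','tall_cylinder','short_cylinder','door_knob','pull','corner_guard','oil_bottle','padlock','drawer_floor','bay_clasp']:
        if c=='scene' and n in('corner_guard','oil_bottle','padlock'): continue
        r=search_frame(c,n)
        print(c,n,[(round(float(x['conf']),2),np.round(toworld(m,x['position'])[0]).tolist(),np.round(proj(m,toworld(m,x['position']))[0]).tolist()) for x in r[:4]])
E
```

```text
top clasp [(0.59, [632.0, -17.0, 14.0], [267.0, 167.0])]
top handle_grip []
top feeler_block [(0.74, [422.0, -295.0, 22.0], [372.0, 244.0])]
top tall_cylinder [(0.64, [627.0, 223.0, 44.0], [179.0, 166.0]), (0.58, [602.0, 372.0, 44.0], [123.0, 175.0]), (0.57, [580.0, 294.0, 45.0], [152.0, 183.0]), (0.42, [627.0, -20.0, 15.0], [268.0, 169.0])]
top short_cylinder [(0.72, [519.0, 402.0, 33.0], [112.0, 206.0]), (0.69, [653.0, -369.0, 83.0], [403.0, 155.0])]
top door_knob [(0.67, [327.0, 338.0, 42.0], [130.0, 279.0]), (0.59, [424.0, 293.0, 41.0], [150.0, 241.0])]
top pull [(0.68, [627.0, -16.0, 11.0], [267.0, 169.0]), (0.63, [700.0, 370.0, 42.0], [127.0, 140.0]), (0.52, [578.0, 294.0, 45.0], [152.0, 184.0])]
top corner_guard [(0.76, [781.0, -27.0, 91.0], [272.0, 106.0])]
top oil_bottle [(0.8, [651.0, -366.0, 81.0], [402.0, 155.0])]
top padlock [(0.62, [701.0, 371.0, 40.0], [126.0, 140.0])]
top drawer_floor [(0.55, [633.0, -21.0, 15.0], [269.0, 166.0]), (0.15, [580.0, 294.0, 45.0], [152.0, 183.0])]
top bay_clasp [(0.89, [631.0, -20.0, 9.0], [268.0, 168.0])]
scene clasp [(0.65, [593.0, 306.0
[... 198 characters left out ...]
0])]
scene tall_cylinder [(0.86, [614.0, 383.0, 27.0], [352.0, 294.0]), (0.74, [636.0, 233.0, 35.0], [298.0, 260.0]), (0.59, [594.0, 305.0, 29.0], [333.0, 270.0]), (0.37, [584.0, 2.0, 19.0], [255.0, 211.0])]
scene short_cylinder [(0.57, [531.0, 410.0, 27.0], [387.0, 284.0])]
scene door_knob [(0.97, [440.0, 311.0, 33.0], [378.0, 242.0]), (0.9, [340.0, 351.0, 29.0], [416.0, 236.0]), (0.43, [583.0, 9.0, 18.0], [256.0, 213.0])]
scene pull [(0.92, [580.0, 5.0, 18.0], [257.0, 212.0]), (0.66, [593.0, 306.0, 32.0], [333.0, 269.0])]
scene drawer_floor [(0.87, [584.0, 2.0, 22.0], [255.0, 210.0])]
scene bay_clasp [(0.84, [584.0, 3.0, 19.0], [255.0, 212.0]), (0.38, [718.0, 396.0, 39.0], [323.0, 318.0])]
```

The top view shows the satin knob at (149,240), short cylinder (112,206), brass tall cylinder (152,184) and feeler block (372,243), with the pull bar at about (267,205). There's no clasp or grip in either view. Purple and turquoise look-alikes stand at (123,173), (179,166) and (130,278).

```bash
python3 - <<'E'
from h import *
m,p,d=shot('top'); W=cloud(m,d)
# chest top
msk=(abs(W[...,2]-84)<5); msk[:40]=0; msk[160:]=0; msk[:,:190]=0; msk[:,350:]=0
k=msk.astype(np.uint8); n,l,s,_=cv2.connectedComponentsWithStats(k); i=1+np.argmax(s[1:,4]); P=W[l==i]
print('chest z',np.median(P[:,2])); r=cv2.minAreaRect(P[:,:2].astype(np.float32)); print('chest',r,cv2.boxPoints(r))
# pull
sub=W[190:212,245:290]; q=sub[(sub[...,2]>35)&(sub[...,2]<75)]
print(len(q),q.min(0),q.max(0)); r=cv2.minAreaRect(q[:,:2].astype(np.float32)); print('pull',r)
# front panel top
sub=W[178:196,205:330]; q=sub[(sub[...,2]>60)&(sub[...,2]<78)]; r=cv2.minAreaRect(q[:,:2].astype(np.float32)); print('panel',r,np.median(q[:,2]))
ln=cv2.fitLine(q[:,:2].astype(np.float32),cv2.DIST_HUBER,0,.01,.01).ravel(); print(ln)
cr=cv2.resize(p[120:230,190:350],None,fx=5,fy=5,interpolation=cv2.INTER_CUBIC); cv2.imwrite('pics/crop1.png',cr[:,:,::-1])
for nme,(u,v) in dict(tall=(152,184),short=(112,206),knob=(149,240),feel=(372,243)).items():
    sub=W[v-14:v+15,u-16:u+17]; q=sub[sub[...,2]>15]; r=cv2.minAreaRect(q[:,:2].astype(np.float32)); print(nme,q.mean(0).round(),np.percentile(q[:,2],95).round(),np.round(r[0]),np.round(r[1]),r[2], len(q))
E
```

```text
chest z 84.09691107768879
chest ((802.3298950195312, -26.262619018554688), (330.108154296875, 221.2775421142578), 87.28386688232422) [[ 683.9939  -185.88835]
 [ 905.0228  -196.37419]
 [ 920.6659   133.36311]
 [ 699.63696  143.84895]]
309 [513.476407   -74.5247762   35.88214767] [563.77916828  34.21458741  66.7460282 ]
pull ((539.44287109375, -19.562435150146484), (107.8660659790039, 48.78175735473633), 87.3095932006836)
panel ((560.2044677734375, -13.333175659179688), (301.8172607421875, 31.54098892211914), 87.05232238769531) 69.51208034467369
[ 4.7096305e-02  9.9889034e-01  5.6808459e+02 -1.5000121e+01]
tall [574. 287.  73.] 49.0 [503. 156.] [355.  29.] 61.10542297363281 130
short [517. 397.  50.] 35.0 [456. 220.] [435.  40.] 71.01631927490234 210
knob [429. 293.  60.] 48.0 [428. 165.] [314.  45.] 89.45445251464844 249
feel [ 424. -290.   52.] 35.0 [ 402. -156.] [ 58. 324.] 9.322006225585938 258
```

View pics/crop1.png

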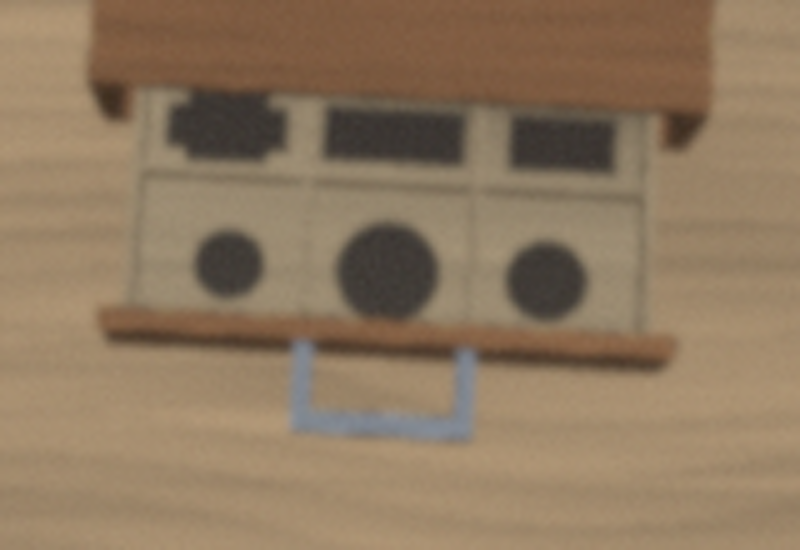

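```bash
cat >> h.py <<'E'
def plan(p,jaw_deg,s=None,base=None):
    """p: TCP target; jaw_deg: world heading of tool y (mod 180). prints cm shift, deg turn about tool z"""
    s=s or env.state(); T=R.from_rotvec(s['tool_rot']).as_matrix(); c=np.array(s['ee_pos'])
    sh=T.T@(np.array(p)-c)/10
    out=[]
    for k in (0,180):
        h=np.radians(jaw_deg+k); y=np.array([np.cos(h),np.sin(h),0]); z=np.array([0,0,-1.]); x=np.cross(y,z)
        G=np.stack([x,y,z],1); rv=np.degrees(R.from_matrix(T.T@G).as_rotvec())
        out.append((np.linalg.norm(rv),rv.round(2).tolist()))
    out.sort()
    print('shift cm',sh.round(2).tolist(),'turn',out[0][1],'alt',out[1][1])
E
python3 - <<'E'
from h import *
s=st(); T=R.from_rotvec(s['tool_rot']).as_matrix(); print(T.round(3))
m=camera_model('wrist'); E=np.array(m['extrinsics']); c=-E[:3,:3].T@E[:3,3]
print('cam in tool',(T.T@(c-s['ee_pos'])).round(1),'axis in tool',(T.T@(-E[2,:3])).round(3),'camx in tool',(T.T@E[0,:3]).round(3))
yaw=-np.degrees(np.arcsin(.0474))
pull=np.array([521,-13.2]); ax=np.array([.9989,-.0474])
plan([*pull,150],yaw)
m,p,d=shot('top'); 
for n,uv,z in [('rib mid',(190+385/5,120+180/5),24),('tallshadow',(190+229/5,120+264/5),12),('knobsh',(190+387/5,120+271/5),12),('shortsh',(190+545/5,120+281/5),12),('feelsh',(190+563/5,120+145/5),12),('barL',(190+300/5,120+425/5),62),('barR',(190+463/5,120+430/5),62)]:
    print(n,ray(m,uv,z).round(1))
E
```

```text
[[-0.912  0.409  0.   ]
 [ 0.409  0.912  0.   ]
 [ 0.     0.    -1.   ]]
cam in tool [  68.    -0.6 -141.9] axis in tool [-0.268  0.     0.963] camx in tool [ 0.001  1.    -0.   ]
shift cm [-48.07, -34.88, 8.13] turn [0.0, -0.0, 68.55] alt [0.0, 0.0, -111.45]
rib mid [[660.8 -16.2  24. ]]
tallshadow [[615.4  70.   12. ]]
knobsh [[612.  -17.7  12. ]]
shortsh [[ 606.8 -105.2   12. ]]
feelsh [[ 684.3 -116.1   12. ]]
barL [[520.3  28.7  62. ]]
barR [[518.3 -56.4  62. ]]
```

Emit:
servo_tool --commands '[-48,-35,8,0,0,68.5,160,-48,-35,8,0,0,68.5,160,-48,-35,8,0,0,68.5,160,-48,-35,8,0,0,68.5,160,-48,-35,8,0,0,68.5,160,-48,-35,8,0,0,68.5,160,-48,-35,8,0,0,68.5,160,-48,-35,8,0,0,68.5,160,-48,-35,8,0,0,68.5,160,-48,-35,8,0,0,68.5,160,-48,-35,8,0,0,68.5,160,-48,-35,8,0,0,68.5,160]' --grip_force 40

```text
time: 2.9
ee_pos: [519.6, -13.6, 151.3]
tool_rot: [-2.272, -2.169, -0.0]
force: [0.7, -0.0, -0.7]
width: 31.9
```

```bash
python3 - <<'E'
from h import *
s=st(); print(s['time'],s['ee_pos'],s['width'],s['force'],s['q'].round(2) if hasattr(s['q'],'round') else s['q'])
m,p,d=shot('wrist','w1'); W=cloud(m,d)
ax=np.array([.9989,-.0474]); ay=np.array([.0474,.9989])
q=W[(W[...,2]>52)&(W[...,2]<66)&(d>0)]; 
q=q[(abs(q[:,0]-520)<18)&(abs(q[:,1]+14)<42)]; 
print(len(q)); r=cv2.minAreaRect(q[:,:2].astype(np.float32)); print(r, np.median(q[:,2]), np.median(q[:,0]))
plan([519.5,-14,37],-2.7)
E
```

```text
2.9 [519.57618288 -13.60679001 151.3213681 ] 31.941489601581463 [ 0.6621014  -0.0017727  -0.68690822] [-0.14  0.05  1.57  0.    1.52 -0.09]
1752
((525.8145751953125, -13.966766357421875), (24.000755310058594, 83.94987487792969), 0.21911562979221344) 60.9782928807811 522.4430891788737
shift cm [-0.09, -0.0, 11.45] turn [0.01, -0.03, 0.09] alt [0.05, 0.01, -179.91]
```

View pics/w1.png

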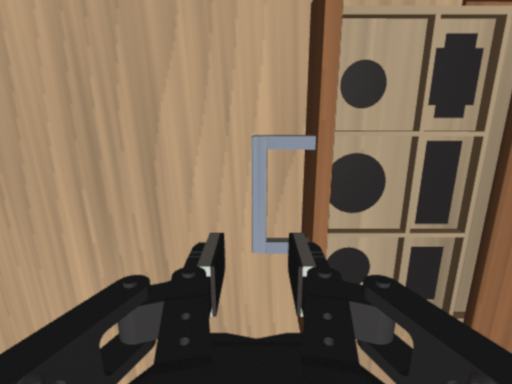

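```bash
python3 - <<'E'
from h import *
m=camera_model('wrist'); print(ray(m,[(252,193),(268,193),(260,135),(260,253)],62).round(1))
s=st();print(s['ee_pos'])
E
```

```text
[[516.3  -8.4  62. ]
 [528.8  -8.9  62. ]
 [524.4  35.8  62. ]
 [520.4 -59.8  62. ]]
[519.53981571 -13.17471588 151.53279448]
```

Emit:
servo_tool --commands '[0,0.2,4,0,0,0,160,0,0.2,8,0,0,0,160,0,0.2,10.5,0,0,0,160,0,0.2,11.4,0,0,0,160,0,0.2,11.4,0,0,0,160,0,0.2,11.4,0,0,0,255,0,0.2,11.4,0,0,0,255,0,0.2,11.4,0,0,0,255,0,0.2,11.4,0,0,0,255,0,0.2,11.4,0,0,0,255]' --grip_force 40

```text
time: 4.2
ee_pos: [522.9, -14.0, 39.1]
tool_rot: [2.271, 2.168, 0.004]
force: [-1.7, 2.3, 5.8]
width: 11.3
```

Emit:
servo_tool --commands '[0,-0.3,0,0,0,0,255,0,-0.8,0,0,0,0,255,0,-1.4,0,0,0,0,255,0,-2,0,0,0,0,255,0,-2.6,0,0,0,0,255,0,-3.2,0,0,0,0,255,0,-3.8,0,0,0,0,255,0,-4.4,0,0,0,0,255,0,-5,0,0,0,0,255,0,-5.5,0,0,0,0,255,0,-6,0,0,0,0,255]'

```text
time: 5.58
ee_pos: [463.7, -11.1, 39.1]
tool_rot: [2.27, 2.167, 0.007]
force: [1.7, 2.0, 6.2]
width: 11.2
```

Emit:
servo_tool --commands '[0,-0.3,0,0,0,0,255,0,-0.6,0,0,0,0,255,0,-0.9,0,0,0,0,255,0,-1.2,0,0,0,0,255]'

```text
time: 6.08
ee_pos: [451.8, -10.5, 39.1]
tool_rot: [2.27, 2.167, 0.006]
force: [1.8, 2.2, 6.1]
width: 11.1
```

Emit:
servo_tool --commands '[0,-0.3,0,0,0,0,255,0,-0.5,0,0,0,0,255]'

```text
time: 6.32
ee_pos: [449.0, -10.4, 39.2]
tool_rot: [2.268, 2.164, 0.013]
force: [11.5, 2.4, -2.2]
width: 11.4
```

Emit:
servo_tool --commands '[0,-0.2,0,0,0,0,255,0,-0.2,0,0,0,0,255]'

```text
time: 6.58
ee_pos: [449.1, -10.4, 39.2]
tool_rot: [2.265, 2.161, 0.018]
force: [15.5, 2.7, -4.5]
width: 11.4
```

Emit:
servo_tool --commands '[0,0.2,0,0,0,0,200,0,0.4,0,0,0,0,160,0,0.4,0,0,0,0,160,0,0.4,-5,0,0,0,160,0,0.4,-10,0,0,0,160,-4,5,-15,0,0,0,160,-8,11,-21,0,0,0,160,-8,11,-21,0,0,0,160,-8,11,-21,0,0,0,160,-8,11,-21,0,0,0,160]'

```text
time: 7.82
ee_pos: [548.0, -95.1, 245.8]
tool_rot: [-2.271, -2.167, 0.002]
force: [-0.3, -0.1, -0.6]
width: 31.8
```

```bash
python3 - <<'E'
from h import *
s=st(); print(s['time'],s['ee_pos'],s['width'],s['force'])
m,p,d=shot('wrist','w2'); W=cloud(m,d)
g=p.max(2); bm=((g<75)&(abs(W[...,2]-12)<8)).astype(np.uint8); bm=cv2.morphologyEx(bm,cv2.MORPH_OPEN,np.ones((3,3)))
n,l,stt,c=cv2.connectedComponentsWithStats(bm)
for i in range(1,n):
    if stt[i,4]>150:
        P=ray(m,np.argwhere(l==i)[:,::-1],12); r=cv2.minAreaRect(P[:,:2].astype(np.float32))
        print('w',stt[i],P.mean(0).round(1),np.round(r[0],1),np.round(r[1],1),round(r[2],1),'zmed',np.median(W[l==i][:,2]).round(1))
m,p,d=shot('top','top1'); W=cloud(m,d)
g=p.max(2); bm=((g<90)&(abs(W[...,2]-12)<10)).astype(np.uint8)
n,l,stt,c=cv2.connectedComponentsWithStats(bm)
for i in range(1,n):
    if stt[i,4]>60:
        P=ray(m,np.argwhere(l==i)[:,::-1],12); r=cv2.minAreaRect(P[:,:2].astype(np.float32))
        print('t',stt[i],P.mean(0).round(1),np.round(r[0],1),np.round(r[1],1),round(r[2],1))
E
```

```text
7.825 [548.03092681 -95.10297387 245.83066668] 31.77582741936679 [-0.31822726 -0.06390794 -0.62129328]
w [228   0  35  33 945] [542.4  72.4  12. ] [542.6  70.9] [31.2 37.1] 87.3 zmed 11.8
w [ 299    0   36   41 1289] [620.2  65.   12. ] [620.1  63.2] [39.2 38.1] 87.3 zmed 11.8
w [ 299   62   29   70 1801] [616.4 -16.2  12. ] [616.4 -17.3] [76.6 30. ] 87.4 zmed 11.8
w [ 222   73   48   50 1847] [538.4 -13.5  12. ] [538.7 -13.8] [54.2 54.7] 42.7 zmed 11.8
w [229 155  35  34 947] [ 534.3 -101.4   12. ] [ 534.2 -101.4] [41.6 42.3] 87.4 zmed 11.8
w [ 296  154   27   46 1113] [ 612. -111.   12.] [ 611.9 -111.6] [57.2 30.3] 87.4 zmed 11.7
t [  6 153  16  70 120] [571.9 687.3  12. ] [572.1 687.2] [202.4   4.9] 17.1
t [223 165  22  12 229] [622.1  76.4  12. ] [621.9  76.5] [31.2 58.6] 0.3
t [254 167  29  12 259] [617.5 -18.6  12. ] [618.  -19.1] [78.7 27.7] 85.9
t [257 191  19  19 278] [539.5 -13.3  12. ] [540.  -14.1] [49.7 49.4] 0.4
t [228 193  12  12 113] [543.9  74.8  12. ] [543.5  75.2] [30.5 30.3] 0.8
t [291 194  13  16 143] [535.4 -98.8  12. ] [535.8 -98.2] [40.8 32.1] 3.7
```

View pics/w2.png

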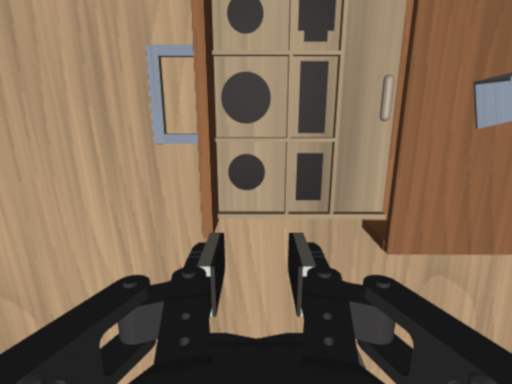

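Emit:
servo_tool --commands '[-18,-11.5,6.5,0,0,0,0,-18,-11.5,6.5,0,0,0,0,-18,-11.5,6.5,0,0,0,0,-18,-11.5,6.5,0,0,0,0,-18,-11.5,6.5,0,0,0,0,-18,-11.5,6.5,0,0,0,0]'

```text
time: 8.68
ee_pos: [425.8, -268.8, 182.1]
tool_rot: [-2.271, -2.169, -0.001]
force: [0.3, 0.1, -0.2]
width: 85.6
```

```bash
python3 - <<'E'
from h import *
s=st(); print(s['time'],s['ee_pos'],s['width'])
m,p,d=shot('wrist','w3'); W=cloud(m,d)
for x in silhouettes('wrist','feeler_block')[:2]:
    r=x['region']; Q=W[r&(W[...,2]>16)]; z=Q[:,2]
    print(x['conf'],r.sum(),np.percentile(z,[5,25,50,75,95]).round(1))
    rr=cv2.minAreaRect(Q[:,:2].astype(np.float32)); print('cloud rect',rr)
    h=W[r&(W[...,2]>30)]; print('high mean',h.mean(0), 'low mean',Q[Q[:,2]<26].mean(0))
    c=np.array(rr[0]); b=cv2.boxPoints(rr)
    L=b[1]-b[0]; L2=b[2]-b[1]; L=L if np.linalg.norm(L)>np.linalg.norm(L2) else L2
    hd=np.degrees(np.arctan2(L[1],L[0])); print('long heading',hd); plan([*c,33],hd+90)
E
```

```text
8.675 [ 425.77384091 -268.80666121  182.07048392] 85.63333944538786
0.7 1811 [21.5 23.4 26.8 30.5 31.8]
cloud rect ((415.7949523925781, -261.718505859375), (57.34705352783203, 108.57974243164062), 15.821614265441895)
high mean [ 408.9384283  -303.17012341   35.82502243] low mean [ 437.80758193 -290.69370061   22.79800967]
long heading -74.1784
shift cm [0.66, -1.11, 14.96] turn [0.04, -0.0, -18.37] alt [-0.0, -0.06, 161.63]
0.7 11563 [18.3 22.6 23.8 62.6 69.8]
cloud rect ((539.8782958984375, -143.58311462402344), (237.9949188232422, 80.01603698730469), 8.976234436035156)
high mean [ 486.39786062 -146.37045526   68.86174357] low mean [ 588.95025393 -149.07908775   22.15629095]
long heading 8.976238
shift cm [13.01, 10.76, 14.97] turn [0.03, -0.04, 78.47] alt [0.04, 0.03, -101.53]
```

View pics/w3.png

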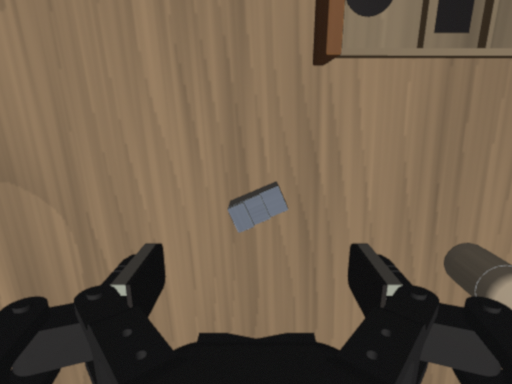

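```bash
python3 - <<'E'
from h import *
m,p,d=shot('wrist'); W=cloud(m,d)
r=silhouettes('wrist','feeler_block')[0]['region']
k=(r&(W[...,2]>20)&(W[...,2]<34)&(abs(W[...,0]-422)<45)&(abs(W[...,1]+296)<40)).astype(np.uint8)
k=cv2.morphologyEx(k,cv2.MORPH_OPEN,np.ones((3,3)))
Q=W[k>0]; rr=cv2.minAreaRect(Q[:,:2].astype(np.float32)); print(rr)
c=np.array(rr[0]); print([ (z,Q[abs(Q[:,2]-z)<1.5].mean(0).round(1), (abs(Q[:,2]-z)<1.5).sum()) for z in (24,28,32)])
b=cv2.boxPoints(rr);L=b[1]-b[0]; L2=b[2]-b[1]; L=L if np.linalg.norm(L)>np.linalg.norm(L2) else L2
hd=np.degrees(np.arctan2(L[1],L[0]));print(hd); plan([*c,12],hd+90)
E
```

```text
((426.2862548828125, -298.4697570800781), (56.113014221191406, 28.669628143310547), 21.378402709960938)
[(24, array([ 441.2, -291.7,   23.4]), np.int64(449)), (28, array([ 424.1, -298.5,   27.5]), np.int64(402)), (32, array([ 408.5, -304.9,   31.4]), np.int64(364))]
21.378405
shift cm [-2.95, 0.09, 17.07] turn [0.05, -0.02, 66.08] alt [0.02, 0.05, -113.92]
```

Emit:
servo_tool --commands '[-2.9,0.1,5,0,0,66,0,-2.9,0.1,5,0,0,66,0,-2.9,0.1,8,0,0,66,0,-2.9,0.1,8,0,0,66,80,-2.9,0.1,8,0,0,66,80,-2.9,0.1,10,0,0,66,80,-2.9,0.1,12,0,0,66,80,-2.9,0.1,15,0,0,66,80,-2.9,0.1,16.9,0,0,66,80,-2.9,0.1,16.9,0,0,66,80,-2.9,0.1,16.9,0,0,66,80]' --grip_force 60

```text
time: 10.25
ee_pos: [426.4, -299.1, 14.4]
tool_rot: [3.086, 0.582, 0.002]
force: [1.2, 0.3, 0.1]
width: 58.8
```

Emit:
servo_tool --commands '[0,0,0,0,0,0,255,0,0,0,0,0,0,255,0,0,0,0,0,0,255,0,0,0,0,0,0,255,0,0,0,0,0,0,255]'

```text
time: 10.88
ee_pos: [426.3, -299.5, 14.8]
tool_rot: [3.086, 0.581, 0.003]
force: [0.1, 1.3, 6.3]
width: 26.4
```

```bash
python3 - <<'E'
from h import *
s=st(); print(s['time'],s['ee_pos'],s['width'],s['force'])
plan([611.8,-111.4,26],-2.7)
E
```

```text
10.875 [ 426.28458767 -299.47313987   14.75823214] 26.40566597807635 [0.09890899 1.27289647 6.28180908]
shift cm [24.12, -10.77, -1.11] turn [0.15, -0.01, -65.97] alt [-0.01, -0.17, 114.03]
```

Emit:
servo_tool --commands '[0,0,-5,0,0,0,255,0,0,-10,0,0,0,255,24.1,-10.8,-10,0,0,-66,255,24.1,-10.8,-10,0,0,-66,255,24.1,-10.8,-10,0,0,-66,255,24.1,-10.8,-10,0,0,-66,255,24.1,-10.8,-10,0,0,-66,255,24.1,-10.8,-10,0,0,-66,255,24.1,-10.8,-10,0,0,-66,255,24.1,-10.8,-10,0,0,-66,255,24.1,-10.8,-10,0,0,-66,255]'

```text
time: 12.25
ee_pos: [610.3, -111.1, 113.1]
tool_rot: [-2.275, -2.166, 0.0]
force: [1.3, 0.1, -2.7]
width: 26.0
```

```bash
python3 - <<'E'
from h import *
s=st(); print(s['time'],s['ee_pos'],s['width'],s['force'])
plan([611.8,-111.4,27.3],-2.7)
m,p,d=shot('wrist','w4')
E
```

```text
12.25 [ 610.32848025 -111.0564559   113.09477814] 25.97310934800906 [ 1.30230279  0.1203856  -2.7024545 ]
shift cm [-0.03, 0.15, 8.58] turn [-0.02, -0.01, -0.09] alt [-0.02, 0.03, 179.91]
```

Emit:
servo_tool --commands '[0,0.1,4,0,0,0,255,0,0.1,7,0,0,0,255,0,0.1,8,0,0,0,255,0,0.1,8.4,0,0,0,255,0,0.1,8.6,0,0,0,255,0,0.1,8.6,0,0,0,255]'

```text
time: 13.05
ee_pos: [612.5, -110.9, 28.7]
tool_rot: [2.271, 2.168, 0.002]
force: [0.9, 0.1, -2.0]
width: 26.3
```

Emit:
servo_tool --commands '[0,0,0,0,0,0,140,0,0,0,0,0,0,120,0,0,0,0,0,0,120,0,0,0,0,0,0,120]'

```text
time: 13.55
ee_pos: [611.8, -110.7, 27.6]
tool_rot: [2.272, 2.169, 0.001]
force: [0.9, -0.6, 0.2]
width: 45.0
```

Emit:
servo_tool --commands '[0,0,-5,0,0,0,120,0,0,-11,0,0,0,100,44,-12.8,-17.5,0,0,0,0,44,-12.8,-17.5,0,0,0,0,44,-12.8,-17.5,0,0,0,0,44,-12.8,-17.5,0,0,0,0,44,-12.8,-17.5,0,0,0,0,44,-12.8,-17.5,0,0,0,0,44,-12.8,-17.5,0,0,0,0,44,-12.8,-17.5,0,0,0,0,44,-12.8,-17.5,0,0,0,0,44,-12.8,-17.5,0,0,0,0]'

```text
time: 15.05
ee_pos: [504.4, 333.9, 202.0]
tool_rot: [2.273, 2.168, -0.001]
force: [0.5, -0.3, -0.5]
width: 85.6
```

```bash
python3 - <<'E'
from h import *
s=st(); print(s['time'],s['ee_pos'],s['width'])
m,p,d=shot('wrist','w5'); W=cloud(m,d)
# all blobs standing on the desk
k=((W[...,2]>12)&(W[...,2]<60)&(W[...,1]>200)&(W[...,1]<460)).astype(np.uint8); k[235:]=0
k=cv2.morphologyEx(k,cv2.MORPH_OPEN,np.ones((3,3)))
n,l,stt,_=cv2.connectedComponentsWithStats(k)
for i in range(1,n):
    if stt[i,4]<100: continue
    Q=W[l==i]; zt=np.percentile(Q[:,2],95); T=Q[Q[:,2]>zt-4]; (c,rd)=cv2.minEnclosingCircle(T[:,:2].astype(np.float32))
    col=np.median(p[(l==i)&(W[...,2]>zt-4)],0)
    print(stt[i],'top z',zt.round(1),'centre',np.round(c,1),'r',round(rd,1),'mean',T.mean(0).round(1),'rgb',col, 'mid', ((np.percentile(T[:,:2],98,axis=0)+np.percentile(T[:,:2],2,axis=0))/2).round(1))
m,p,d=shot('top','top2')
cr=cv2.resize(p[120:240,190:350],None,fx=5,fy=5,interpolation=cv2.INTER_CUBIC)
w=cv2.imread('pics/w5.png')[:,:,::-1]; w=cv2.resize(w,(800,600)) 
both=np.hstack([cv2.resize(cr,(400,300)),cv2.resize(w,(400,300))]); cv2.imwrite('pics/both.png',both[:,:,::-1])
E
```

```text
15.05 [504.42412472 333.9082016  202.02828507] 85.63400126000519
[ 248   81   42   43 1439] top z 30.7 centre [520.1 407. ] r 20.8 mean [520.  407.3  29.2] rgb [123. 103.  54.] mid [520. 407.]
[ 424   93   68   54 2053] top z 50.4 centre [705.8 382.3] r 19.2 mean [705.5 383.4  53.3] rgb [49. 47. 43.] mid [704.9 382.2]
[342 113  39  32 993] top z 44.3 centre [610.8 378.3] r 14.8 mean [610.4 378.6  43.2] rgb [129.  61. 140.] mid [610.4 378.3]
[  61  152   50   44 1725] top z 45.4 centre [330.  345.6] r 19.9 mean [330.4 346.   44. ] rgb [ 35. 156. 139.] mid [329.7 345.6]
[314 188  34  34 859] top z 44.2 centre [582.3 299.4] r 15.3 mean [581.5 300.   43.1] rgb [125. 103.  54.] mid [581.6 300. ]
[ 166  190   45   43 1487] top z 45.4 centre [430.5 300.6] r 19.7 mean [430.6 301.2  44. ] rgb [138. 142. 153.] mid [430.4 300.6]
```

View pics/both.png

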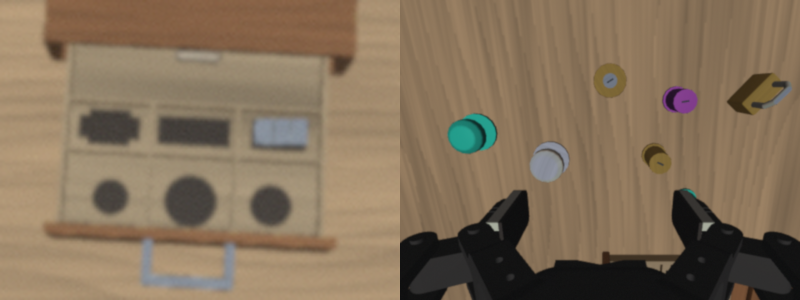

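```bash
python3 - <<'E'
from h import *
plan([520,407.1,13],-2.7)
E
```

```text
shift cm [7.45, 1.18, 18.9] turn [-0.02, 0.04, -0.07] alt [0.06, 0.03, 179.93]
```

Emit:
servo_tool --commands '[7.4,1.2,6,0,0,0,20,7.4,1.2,10,0,0,0,40,7.4,1.2,14,0,0,0,60,7.4,1.2,17,0,0,0,60,7.4,1.2,18.9,0,0,0,60,7.4,1.2,18.9,0,0,0,60,7.4,1.2,18.9,0,0,0,255,7.4,1.2,18.9,0,0,0,255,7.4,1.2,18.9,0,0,0,255,7.4,1.2,18.9,0,0,0,255,7.4,1.2,18.9,0,0,0,255]' --grip_force 60

```text
time: 16.52
ee_pos: [521.3, 408.9, 16.2]
tool_rot: [2.272, 2.168, 0.008]
force: [0.3, -0.6, 6.0]
width: 39.6
```

```bash
python3 - <<'E'
from h import *
s=st(); print(s['time'],s['ee_pos'],s['width'],s['force'])
plan([534.3,-101.3,s['ee_pos'][2]+12.8],-92.7)
E
```

```text
16.525 [521.270975   408.94564614  16.23197841] 39.61756673106312 [ 0.31127668 -0.64417965  5.98350825]
shift cm [-50.91, 3.68, -1.4] turn [0.31, 0.07, -89.97] alt [0.07, -0.31, 90.03]
```

Emit:
servo_tool --commands '[0,0,-5,0,0,0,255,0,0,-11,0,0,0,255,-50.9,3.8,-11,0,0,90,255,-50.9,3.8,-11,0,0,90,255,-50.9,3.8,-11,0,0,90,255,-50.9,3.8,-11,0,0,90,255,-50.9,3.8,-11,0,0,90,255,-50.9,3.8,-11,0,0,90,255,-50.9,3.8,-11,0,0,90,255,-50.9,3.8,-11,0,0,90,255,-50.9,3.8,-11,0,0,90,255,-50.9,3.8,-11,0,0,90,255]'

```text
time: 18.02
ee_pos: [533.6, -103.1, 123.0]
tool_rot: [-3.14, 0.075, 0.001]
force: [-0.1, 0.5, -2.0]
width: 39.7
```

```bash
python3 - <<'E'
from h import *
s=st(); print(s['time'],s['ee_pos'],s['width'],s['force'])
plan([535.5,-101.3,28.8],-92.7)
E
```

```text
18.025 [ 533.63661334 -103.06299332  123.02305876] 39.65750664149799 [-0.14467904  0.48902965 -1.97431961]
shift cm [0.18, -0.18, 9.42] turn [-0.03, 0.02, -0.05] alt [0.04, 0.04, 179.95]
```

Emit:
servo_tool --commands '[0.2,-0.2,4,0,0,0,255,0.2,-0.2,7.5,0,0,0,255,0.2,-0.2,8.7,0,0,0,255,0.2,-0.2,9.2,0,0,0,255,0.2,-0.2,9.4,0,0,0,255,0.2,-0.2,9.4,0,0,0,255]'

```text
time: 18.77
ee_pos: [537.0, -100.3, 30.7]
tool_rot: [3.14, -0.073, 0.004]
force: [0.5, -0.1, -1.7]
width: 39.6
```

Emit:
servo_tool --commands '[0,0,0,0,0,0,110,0,0,0,0,0,0,90,0,0,0,0,0,0,90,0,0,0,0,0,0,90,0,0,-5,0,0,0,90,0,0,-11,0,0,0,60]'

```text
time: 19.52
ee_pos: [534.8, -99.9, 138.7]
tool_rot: [-3.139, 0.073, 0.007]
force: [0.5, -0.8, -0.1]
width: 65.1
```

```bash
python3 - <<'E'
from h import *
s=st(); print(s['time'],s['ee_pos'],s['width'],s['force'])
plan([581.7,299.8,140],-2.7)
E
```

```text
19.525 [534.82047829 -99.8532213  138.69010827] 65.12811718649324 [ 0.53486989 -0.82013385 -0.05893438]
shift cm [2.82, -40.14, -0.1] turn [-0.24, 0.14, -89.97] alt [0.14, 0.24, 90.03]
```

Emit:
servo_tool --commands '[2.8,-40.1,0,0,0,-90,60,2.8,-40.1,0,0,0,-90,60,2.8,-40.1,0,0,0,-90,60,2.8,-40.1,0,0,0,-90,60,2.8,-40.1,0,0,0,-90,60,2.8,-40.1,0,0,0,-90,60,2.8,-40.1,0,0,0,-90,60,2.8,-40.1,0,0,0,-90,60,2.8,-40.1,0,0,0,-90,60,2.8,-40.1,3,0,0,-90,60,2.8,-40.1,5,0,0,-90,60]'

```text
time: 20.9
ee_pos: [582.1, 298.9, 87.7]
tool_rot: [-2.272, -2.169, 0.002]
force: [0.6, -0.8, 0.3]
width: 65.4
```

```bash
python3 - <<'E'
from h import *
s=st(); print(s['time'],s['ee_pos'],s['width'],s['force'])
m,p,d=shot('wrist','w6'); W=cloud(m,d)
k=(W[...,2]>39)&(W[...,2]<48)&(np.hypot(W[...,0]-582,W[...,1]-300)<28); Q=W[k]; print(len(Q),cv2.minEnclosingCircle(Q[:,:2].astype(np.float32)) if len(Q) else None)
plan([581.7,299.8,14],-2.7)
E
```

```text
20.9 [582.12662682 298.87988066  87.6580039 ] 65.40406961762719 [ 0.59128802 -0.81537409  0.25009039]
1601 ((581.7693481445312, 299.22869873046875), 14.895806312561035)
shift cm [0.19, 0.16, 7.0] turn [-0.39, 0.18, 0.03] alt [-0.28, -0.61, -179.97]
```

Emit:
servo_tool --commands '[0.1,0,4,0,0,0,60,0.1,0,6,0,0,0,60,0.1,0,7.1,0,0,0,60,0.1,0,7.1,0,0,0,60,0.1,0,7.1,0,0,0,255,0.1,0,7.1,0,0,0,255,0.1,0,7.1,0,0,0,255,0.1,0,7.1,0,0,0,255,0.1,0,7.1,0,0,0,255,0.1,0,7.1,0,0,0,255]' --grip_force 60

```text
time: 22.2
ee_pos: [583.8, 300.6, 20.3]
tool_rot: [2.272, 2.168, 0.005]
force: [-0.7, -1.4, 6.1]
width: 28.1
```

```bash
python3 - <<'E'
from h import *
s=st(); print(s['time'],s['ee_pos'],s['width'],s['force'])
plan([542.8,73.5,s['ee_pos'][2]+12.8],-92.7)
E
```

```text
22.2 [583.80102226 300.5931364   20.30178952] 28.06450242131185 [-0.70590355 -1.42965573  6.08420223]
shift cm [-22.87, -3.04, -1.32] turn [0.2, 0.06, -89.96] alt [0.06, -0.2, 90.04]
```

Emit:
servo_tool --commands '[0,0,-5,0,0,0,255,0,0,-11,0,0,0,255,-22.9,-3,-11,0,0,90,255,-22.9,-3,-11,0,0,90,255,-22.9,-3,-11,0,0,90,255,-22.9,-3,-11,0,0,90,255,-22.9,-3,-11,0,0,90,255,-22.9,-3,-11,0,0,90,255,-22.9,-3,-11,0,0,90,255,-22.9,-3,-11,0,0,90,255,-22.9,-3,-11,0,0,90,255,-22.9,-3,-11,0,0,90,255]'

```text
time: 23.7
ee_pos: [541.7, 72.7, 127.6]
tool_rot: [3.141, -0.072, -0.002]
force: [0.3, -0.6, -0.9]
width: 28.1
```

```bash
python3 - <<'E'
from h import *
s=st(); print(s['time'],s['ee_pos'],s['width'],s['force'])
plan([543.5,73.5,33],-92.7)
m,p,d=shot('wrist','w7')
E
```

```text
23.7 [541.6747126   72.66636029 127.61836667] 28.141016508594902 [ 0.32312101 -0.62781202 -0.90750313]
shift cm [0.19, -0.09, 9.46] turn [0.01, 0.07, 0.08] alt [-0.11, 0.01, -179.92]
```

View pics/w7.png

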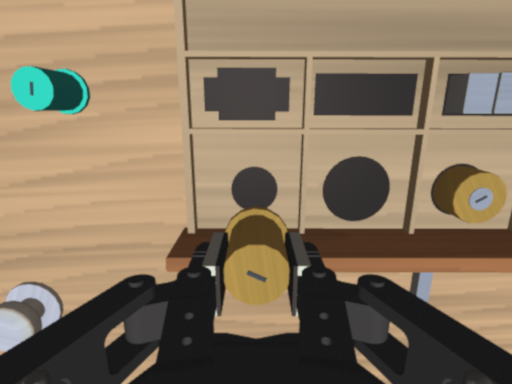

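```bash
python3 - <<'E'
from h import *
m=camera_model('wrist'); print(ray(m,[(254,187),(355,188)],12).round(1)); print(ray(m,[(482,199)],42).round(1))
E
```

```text
[[544.7  73.8  12. ]
 [539.9 -13.3  12. ]]
[[ 534.9 -101.8   42. ]]
```

Emit:
servo_tool --commands '[0.2,-0.1,4,0,0,0,255,0.2,-0.1,7.5,0,0,0,255,0.2,-0.1,8.8,0,0,0,255,0.2,-0.1,9.3,0,0,0,255,0.2,-0.1,9.4,0,0,0,255,0.2,-0.1,9.4,0,0,0,255]'

```text
time: 24.5
ee_pos: [545.3, 73.7, 35.9]
tool_rot: [-3.141, 0.073, -0.005]
force: [0.2, -0.5, -1.5]
width: 28.2
```

Emit:
servo_tool --commands '[0,0,0.2,0,0,0,255,0,0,0.2,0,0,0,255]'

```text
time: 24.75
ee_pos: [544.3, 73.7, 32.6]
tool_rot: [-3.141, 0.073, -0.001]
force: [0.6, 0.7, -1.2]
width: 28.0
```

Emit:
servo_tool --commands '[0,0,0,0,0,0,140,0,0,0,0,0,0,110,0,0,0,0,0,0,110,0,0,0,0,0,0,110,0,0,-5,0,0,0,110,0,0,-11,0,0,0,60]'

```text
time: 25.5
ee_pos: [542.9, 73.6, 141.7]
tool_rot: [3.141, -0.073, -0.007]
force: [1.1, 1.0, 1.0]
width: 64.1
```

```bash
python3 - <<'E'
from h import *
s=st(); print(s['time'],s['ee_pos'],s['width'],s['force'])
plan([430.5,300.8,140],-2.7)
E
```

```text
25.5 [542.87955586  73.56687779 141.69235963] 64.12587233399067 [1.1259911  0.97755478 0.97433616]
shift cm [-12.28, -22.18, 0.22] turn [-0.19, 0.21, -89.97] alt [0.21, 0.19, 90.03]
```

Emit:
servo_tool --commands '[-12.3,-22.2,0,0,0,0,20,-12.3,-22.2,0,0,0,0,20,-12.3,-22.2,0,0,0,0,20,-12.3,-22.2,0,0,0,0,20,-12.3,-22.2,2,0,0,0,20,-12.3,-22.2,4,0,0,0,20,-12.3,-22.2,4,0,0,0,20]'

```text
time: 26.38
ee_pos: [430.1, 300.6, 100.4]
tool_rot: [3.139, -0.072, -0.006]
force: [-0.2, 1.0, -0.3]
width: 78.4
```

```bash
python3 - <<'E'
from h import *
s=st(); print(s['time'],s['ee_pos'],s['width'],s['force'],s['q'])
m,p,d=shot('wrist','w8'); W=cloud(m,d)
k=(W[...,2]>39)&(W[...,2]<49)&(np.hypot(W[...,0]-430,W[...,1]-301)<32); Q=W[k]; print(len(Q),cv2.minEnclosingCircle(Q[:,:2].astype(np.float32)) if len(Q) else None)
k=(W[...,2]>3)&(W[...,2]<9)&(np.hypot(W[...,0]-430,W[...,1]-301)<32); Q=W[k]; print(len(Q),cv2.minEnclosingCircle(Q[:,:2].astype(np.float32)) if len(Q) else None)
plan([430.5,300.8,12],-92.7)
E
```

```text
26.375 [430.12714459 300.64602648 100.41180338] 78.43213354003008 [-0.15028338  0.95154703 -0.2864342 ] [ 5.01975091e-01  9.81589816e-02  1.62257798e+00 -7.98405919e-06
  1.42525867e+00  2.11868969e+00]
2712 ((430.1140441894531, 299.29736328125), 21.656497955322266)
815 ((430.52362060546875, 299.3498840332031), 26.826154708862305)
shift cm [-0.05, 0.0, 8.98] turn [0.05, 0.08, 0.04] alt [-0.13, 0.08, -179.96]
```

Emit:
servo_tool --commands '[0,0.1,4,0,0,0,20,0,0.1,7,0,0,0,20,0,0.1,8.9,0,0,0,20,0,0.1,8.9,0,0,0,20,0,0.1,8.9,0,0,0,255,0,0.1,8.9,0,0,0,255,0,0.1,8.9,0,0,0,255,0,0.1,8.9,0,0,0,255,0,0.1,8.9,0,0,0,255,0,0.1,8.9,0,0,0,255]' --grip_force 60

```text
time: 27.68
ee_pos: [433.1, 300.6, 15.7]
tool_rot: [-3.139, 0.073, -0.006]
force: [-0.3, -0.9, 5.7]
width: 43.5
```

```bash
python3 - <<'E'
from h import *
s=st(); print(s['time'],s['ee_pos'],s['width'],s['force'])
plan([539.2,-13.5,s['ee_pos'][2]+12.5],-92.7)
E
```

```text
27.675 [433.08803518 300.56390581  15.70149581] 43.45323822995352 [-0.31409171 -0.89433709  5.72772757]
shift cm [12.06, 30.88, -1.25] turn [-0.08, -0.21, 0.03] alt [0.34, -0.13, -179.96]
```

Emit:
servo_tool --commands '[0,0,-5,0,0,0,255,0,0,-11,0,0,0,255,12.3,30.9,-11,0,0,0,255,12.3,30.9,-11,0,0,0,255,12.3,30.9,-11,0,0,0,255,12.3,30.9,-11,0,0,0,255,12.3,30.9,-11,0,0,0,255,12.3,30.9,-11,0,0,0,255,12.3,30.9,-11,0,0,0,255,12.3,30.9,-11,0,0,0,255]'

```text
time: 28.92
ee_pos: [539.5, -12.9, 123.0]
tool_rot: [-3.14, 0.071, 0.002]
force: [0.4, 0.3, -2.2]
width: 42.9
```

```bash
python3 - <<'E'
from h import *
s=st(); print(s['time'],s['ee_pos'],s['width'],s['force'])
plan([540.5,-13.5,28.3],-92.7)
E
```

```text
28.925 [539.50665943 -12.92006241 122.97486977] 42.9344766013638 [ 0.39234786  0.25787169 -2.18763527]
shift cm [0.11, 0.06, 9.47] turn [-0.07, 0.06, 0.1] alt [-0.09, -0.1, -179.9]
```

Emit:
servo_tool --commands '[0.1,0.1,4,0,0,0,255,0.1,0.1,7.5,0,0,0,255,0.1,0.1,8.9,0,0,0,255,0.1,0.1,9.4,0,0,0,255,0.1,0.1,9.5,0,0,0,255,0.1,0.1,9.5,0,0,0,255,0.1,0.1,9.5,0,0,0,255]'

```text
time: 29.8
ee_pos: [541.8, -15.5, 29.5]
tool_rot: [3.141, -0.073, 0.004]
force: [-0.2, 0.0, -1.3]
width: 42.6
```

Emit:
servo_tool --commands '[0,0,0,0,0,0,100,0,0,0,0,0,0,75,0,0,0,0,0,0,75,0,0,-5,0,0,0,75,0,0,-11,0,0,0,75,0,8,-21,0,0,-90,160,0,8,-21,0,0,-90,160,0,8,-21,0,0,-90,160,0,8,-21,0,0,-90,160,0,8,-21,0,0,-90,160,0,8,-21,0,0,-90,160,0,8,-21,0,0,-90,160]'

```text
time: 31.3
ee_pos: [537.3, -95.3, 238.4]
tool_rot: [2.527, 1.866, 0.0]
force: [0.2, -0.2, -0.1]
width: 32.0
```

Emit:
servo_tool --commands '[0,0,0,0,0,-30,160,0,0,0,0,0,-30,160,0,0,0,0,0,-30,160]'

```text
time: 31.68
ee_pos: [537.3, -95.3, 238.4]
tool_rot: [1.959, 2.456, 0.0]
force: [0.9, 0.2, 0.2]
width: 31.8
```

```bash
python3 - <<'E'
from h import *
s=st(); print(s['time'],s['ee_pos'],s['tool_rot'],s['width'],s['force'])
plan([548,-95,246],-2.7)
m,p,d=shot('wrist','w9'); W=cloud(m,d)
for n,c,zt in [('tall',(543.5,73.8),56),('short',(534.5,-101.4),42),('knob',(539,-13.5),58)]:
    Q=W[(W[...,2]>zt-4)&(W[...,2]<zt+4)&(np.hypot(W[...,0]-c[0],W[...,1]-c[1])<35)]
    print(n,len(Q), (np.round(cv2.minEnclosingCircle(Q[:,:2].astype(np.float32))[0],1),np.median(Q[:,2])) if len(Q) else None)
E
```

```text
31.675 [537.25471219 -95.25364825 238.371259  ] [1.95943887e+00 2.45557279e+00 1.40748560e-04] 31.80948867143856 [0.9393109  0.18190636 0.16433838]
shift cm [-0.21, 1.05, -0.76] turn [0.01, -0.0, 15.52] alt [0.0, 0.01, -164.48]
tall 554 (array([542.9,  73.2]), np.float64(55.2061269765747))
short 1028 (array([535.3, -99.8]), np.float64(41.176139888364204))
knob 1038 (array([538.2, -15.3]), np.float64(56.24390458069006))
```

View pics/w9.png

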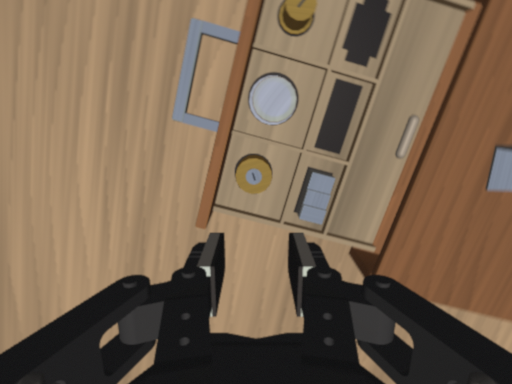

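```bash
python3 - <<'E'
from h import *
m,p,d=shot('wrist'); W=cloud(m,d)
Q=W[(W[...,2]>33)&(W[...,2]<47)&(abs(W[...,0]-612)<40)&(abs(W[...,1]+111)<45)]
print(len(Q),cv2.minAreaRect(Q[:,:2].astype(np.float32)),np.percentile(Q[:,2],[10,50,90]))
B=W[(W[...,2]>56)&(W[...,2]<66)&(W[...,0]<462)&(W[...,0]>430)&(abs(W[...,1]+11)<38)]; print('bar',B.mean(0).round(1),np.percentile(B,[2,98],axis=0).round(1))
plan([449,-11,110],-2.7)
E
```

```text
1200 ((612.5703735351562, -110.24358367919922), (56.06846618652344, 28.41250228881836), 87.05493927001953) [34.64083786 38.79417429 43.32790052]
bar [449.8 -10.3  60.9] [[443.  -47.9  57.1]
 [456.2  25.6  62.8]]
shift cm [10.14, -6.8, 12.84] turn [0.01, -0.0, 15.22] alt [0.0, 0.01, -164.78]
```

Emit:
servo_tool --commands '[10.1,-6.8,4,0,0,15.2,160,10.1,-6.8,8,0,0,15.2,160,10.1,-6.8,12,0,0,15.2,160,10.1,-6.8,16,0,0,15.2,160,10.1,-6.8,18.5,0,0,15.2,160,10.1,-6.8,19.9,0,0,15.2,160,10.1,-6.8,19.9,0,0,15.2,160,10.1,-6.8,19.9,0,0,15.2,160]' --grip_force 50

```text
time: 32.78
ee_pos: [450.2, -11.6, 40.6]
tool_rot: [2.272, 2.167, 0.003]
force: [0.5, -0.6, -0.2]
width: 31.9
```

Emit:
servo_tool --commands '[0,0,0,0,0,0,255,0,0,0,0,0,0,255,0,0,0,0,0,0,255,0,0,0,0,0,0,255]'

```text
time: 33.28
ee_pos: [450.0, -11.6, 40.7]
tool_rot: [2.271, 2.168, 0.002]
force: [-1.5, -0.5, 6.8]
width: 11.0
```

Emit:
servo_tool --commands '[0,0.2,0,0,0,0,255,0,0.6,0,0,0,0,255,0,1.2,0,0,0,0,255,0,1.9,0,0,0,0,255,0,2.6,0,0,0,0,255,0,3.3,0,0,0,0,255,0,4,0,0,0,0,255,0,4.7,0,0,0,0,255,0,5.4,0,0,0,0,255,0,6.1,0,0,0,0,255,0,6.8,0,0,0,0,255,0,7.5,0,0,0,0,255]'

```text
time: 34.78
ee_pos: [524.8, -15.2, 40.8]
tool_rot: [2.272, 2.168, 0.001]
force: [-2.3, -0.8, 6.4]
width: 11.1
```

Emit:
servo_tool --commands '[0,0.7,0,0,0,0,255,0,1.4,0,0,0,0,255,0,2.1,0,0,0,0,255,0,2.8,0,0,0,0,255,0,3.5,0,0,0,0,255,0,4.2,0,0,0,0,255,0,4.9,0,0,0,0,255,0,5.6,0,0,0,0,255,0,6.3,0,0,0,0,255,0,6.9,0,0,0,0,255,0,7.5,0,0,0,0,255,0,8,0,0,0,0,255]'

```text
time: 36.28
ee_pos: [604.7, -19.0, 40.8]
tool_rot: [2.272, 2.168, 0.001]
force: [-2.6, -0.7, 6.0]
width: 10.9
```

Emit:
servo_tool --commands '[0,0.4,0,0,0,0,255,0,0.7,0,0,0,0,255,0,1,0,0,0,0,255,0,1.3,0,0,0,0,255,0,1.5,0,0,0,0,255,0,1.7,0,0,0,0,255,0,1.9,0,0,0,0,255,0,2.1,0,0,0,0,255,0,2.3,0,0,0,0,255,0,2.4,0,0,0,0,255,0,2.5,0,0,0,0,255,0,2.6,0,0,0,0,255]'

```text
time: 37.78
ee_pos: [623.2, -19.8, 40.8]
tool_rot: [-2.264, -2.162, 0.018]
force: [-23.3, 0.6, 18.2]
width: 10.7
```

Emit:
servo_tool --commands '[0,0.1,0,0,0,0,255,0,0.2,0,0,0,0,255,0,0.3,0,0,0,0,255,0,0.4,0,0,0,0,255,0,0.5,0,0,0,0,255]'

```text
time: 38.4
ee_pos: [630.7, -20.2, 40.8]
tool_rot: [-2.268, -2.165, 0.011]
force: [-11.3, 0.5, 11.0]
width: 11.1
```

```bash
python3 - <<'E'
from h import *
s=st(); print(s['time'],s['ee_pos'],s['width'],s['force'],s['wrist_torque'])
m,p,d=shot('scene'); a=cv2.resize(p[140:300,80:320],(600,400),interpolation=cv2.INTER_CUBIC)
m,p,d=shot('wrist'); b=cv2.resize(p,(533,400))[:, :]
cv2.imwrite('pics/chk.png',cv2.resize(np.hstack([a,b]),(800,282))[:,:,::-1])
E
```

```text
38.4 [630.74015834 -20.18753793  40.77013857] 11.130953525818436 [-11.29081543   0.49251875  11.01694286] [-0.08957707  1.82033414 -0.0671418 ]
```

View pics/chk.png

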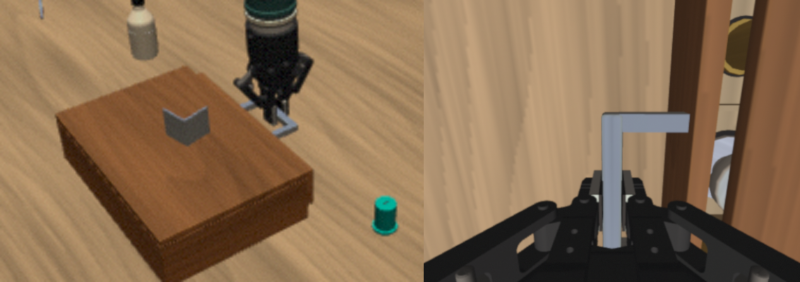

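Emit:
servo_tool --commands '[0,0.1,0,0,0,0,255,0,0.2,0,0,0,0,255,0,0.3,0,0,0,0,255,0,0.4,0,0,0,0,255]'

```text
time: 39.0
ee_pos: [638.7, -20.6, 40.8]
tool_rot: [2.272, 2.169, -0.001]
force: [-6.1, -0.7, 8.6]
width: 11.1
```

Emit:
servo_tool --commands '[0,0.1,0,0,0,0,255,0,0.2,0,0,0,0,255,0,0.3,0,0,0,0,255,0,0.3,0,0,0,0,255]'

```text
time: 39.5
ee_pos: [638.7, -20.6, 40.8]
tool_rot: [-2.269, -2.166, 0.009]
force: [-11.9, -0.4, 13.0]
width: 10.6
```

Emit:
servo_tool --commands '[0,-0.2,0,0,0,0,255,0,-0.3,0,0,0,0,200,0,-0.3,0,0,0,0,160,0,-0.3,0,0,0,0,160,0,-0.3,0,0,0,0,160,0,-0.3,-4,0,0,0,160,0,-0.3,-9,0,0,0,160,-5,-12,-15,0,0,0,160,-10,-24,-18,0,0,0,160,-10,-24,-18,0,0,0,160,-10,-24,-18,0,0,0,160,-10,-24,-18,0,0,0,160]'

```text
time: 41.0
ee_pos: [395.6, -109.9, 221.1]
tool_rot: [2.272, 2.165, 0.002]
force: [0.5, -0.9, 0.0]
width: 32.1
```

```bash
python3 - <<'E'
from h import *
s=st(); print(s['time'],s['ee_pos'],s['force'])
m,p,d=shot('top'); W=cloud(m,d)
ax=np.array([.9989,-.0474]); o=np.array([691.8,-21.])
sub=W[120:190,200:335].reshape(-1,3); sx=(sub[:,:2]-o)@ax; sy=(sub[:,:2]-o)@np.array([.0474,.9989])
B=sub[(sub[:,2]>50)&(sub[:,2]<68)&(abs(sy)<35)&(sx<-25)&(sx>-120)]; print('bar',len(B),B.mean(0).round(1) if len(B) else None)
P=sub[(sub[:,2]>60)&(sub[:,2]<76)&(abs(sy)<140)&(abs(sy)>60)&(sx<10)&(sx>-60)]; q=(P[:,:2]-o)@ax; print('panel rel edge',len(P),np.percentile(q,[5,50,95]) if len(P) else None)
for n in ['corner_guard','oil_bottle','padlock']:
    r=search_frame('top',n); print(n,[(round(float(x['conf']),2),np.round(toworld(m,x['position'])[0]).tolist()) for x in r[:1]])
a=cv2.resize(p[60:240,80:420],(680,360))
m,p,d=shot('scene'); b=cv2.resize(p,(680,510))[100:340]
cv2.imwrite('pics/fin.png',np.vstack([a,b])[:,:,::-1])
E
```

```text
41.0 [ 395.62749832 -109.92195005  221.07735218] [ 0.45368145 -0.89538214  0.04390122]
bar 131 [637.4 -18.4  61. ]
panel rel edge 318 [-11.68033214  -6.77663437   0.18980757]
corner_guard [(0.8, [782.0, -23.0, 91.0])]
oil_bottle [(0.84, [653.0, -370.0, 82.0])]
padlock [(0.54, [701.0, 371.0, 43.0])]
```

View pics/fin.png

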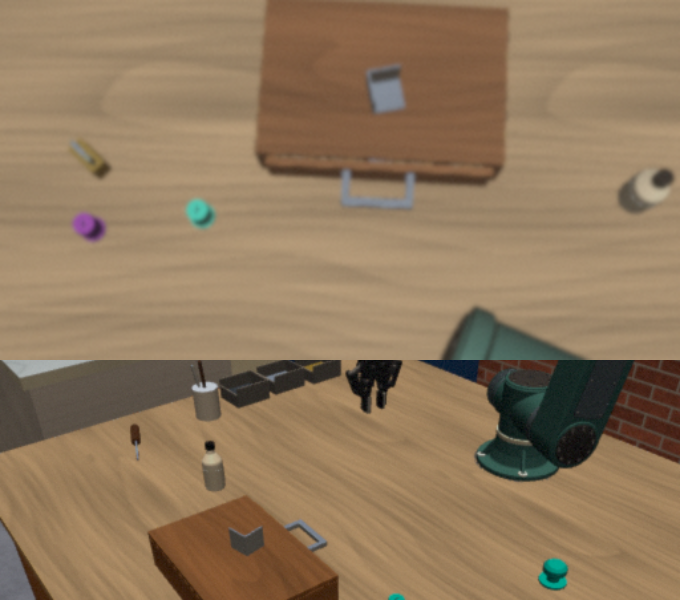

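```bash
python3 -c "
from plant import env
print(env.finish_job(), env.state()['time'])"
```

```text
the job is handed in; nothing more can be done
the job is handed in; nothing more can be done
```

I drew the drawer to its stop, stowed the four loose parts, and pushed the drawer slowly past its detent until it was home. The four were the feeler block, short cylinder, tall cylinder and door knob. No clasp or handle grip showed in any view. The job was handed in after about 41 s of robot time.

- **Stowed parts:** before closing, all four stood upright, each centre within about 2 mm of its shadow. The feeler block lay along its shadow.
- **Drawer:** it stopped moving after about 189–190 mm of travel while the push force rose. The last top view put the bar at 637.4 mm; allowing for that camera's reading about 2.5 mm short earlier, that is home (about 639.5 mm).
- **Bystanders:** the oil bottle and padlock read within 2 mm of where they started. The corner guard read about 4 mm off, which is within the detector's error; the arm never went near it.
- **What disagreed:** the push force read 23 N at about 173 mm, where the detent begins, against the roughly 11 N I expected. It fell to 11 N as the drawer went on. A look through the gap showed the tall cylinder and the knob in place, and I found no cause. The parts could not be seen after closing.

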